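Spring out the trail camera's battery tray and stop it with the other finger

TASK

The trail camera lies open on its back on the green mat and its battery tray has to come out a little way for a change of cells. Press the orange eject button down with one finger, with the other finger already waiting outside the tray's end cap, so that the sprung tray comes to rest against that finger with about 25 mm of it out and never gets as far as half-way out. Finish while holding it so: one finger still keeping the button down, the other stopping the tray; do not pinch or lift anything, and leave the file, spring clamp and pine offcut where they lie.

Things in the scene. Friction and masses are not known exactly. Their poses are not given: they have to be found in the camera images.
- trailcam: Olive trail camera lying open on its back, fast on the mat. Back shell: open-topped box 140 (x) x 100 (y) x 45 mm high, side rims 4 mm thick, inner deck 29 mm up with fittings under 4 mm. Origin: centre of its underside; +x points to its bottom end, where the tray comes out; z up. The front door (140 x 100 mm, black panel) lies open along the +y side to y = 156 mm, nowhere over 46 mm high.
- battery_tray: Loose tray of eight AA cells, 0.24 kg, 111 mm long, running along the camera's x in a bay under the deck. Only its end cap shows: an olive wall 100 wide (y), 5 mm thick, top 45 mm above the camera's underside, closing the camera's bottom end. Origin: middle of the lower edge of the cap's outer face; axes as the camera's; home at x 70, y 0, z 1.5 mm in its frame.
- cap_top (a point): Middle of the top edge of the end cap's outer face (moves with the tray). Freed by the button's catch, the tray is driven out along the camera's +x by a spring (5 N at home, 3.3 N at 25 mm out, 1.5 N at 50 mm) within a fraction of a second; unless a finger stops it, it shoots right out.
- button_top (a point): Centre of the top face of the orange eject button, a flat cap 20 (x) x 24 mm (y) on the deck at x 35, y 0 in the camera's frame, top 38 mm above the camera's underside when up. From this centre it is 30 mm to the inner and 35 mm to the outer face of the end cap (tray home), 46 mm to each side rim.
- eject_button (a joint): How far the eject button is pressed down (m): 0 up, 0.006 fully down; springs back up when let go. It takes about 2 N to start and 5.2 N fully down; the catch lets the tray go at about 0.0035.
- mat: Green silicone mat 340 (x) x 460 mm (y), 2 mm thick, fixed; origin at the centre of its underside.
- offcut: Loose pine offcut 90 x 40 x 22 mm lying flat on the mat beside the camera's latch side (-y); origin at the centre of its underside, x along its length. Leave alone.
- clamp: Loose orange plastic spring clamp lying on its side on the mat, about 110 long x 55 wide x 20 mm high; origin underneath its pivot, x towards its jaws. Leave alone.
- file: Loose steel file with red handle, 255 long x 22 mm wide, 22 mm high at the handle, lying on the bench along the -y edge of the mat; origin at its underside near the middle, x towards its tip. Leave alone.
- alu_tray: Shallow aluminium tray 200 x 140 x 18 mm with fresh AA cells, fixed on the bench beyond the +y edge of the mat; origin at the centre of its underside.
Not all that is in view belongs to the job. There is more than one size of the battery_tray; the one meant has the size given above.

How it is judged:
By the outcome, as a careful person would: the job done as asked, in the order asked, and still so for the second after the job is handed in, while the arm keeps its last pose, push and grip.
It also fails if it takes over 32 s, if anything falls off the work surface, if the arm or the gripper's body presses on something with over 40 N, if the wrist force passes 120 N, or if a joint passes its speed limit or range.

ROBOT

A 6-joint arm with a two-finger parallel gripper is mounted at the origin on the work surface. World frame = base frame: x ahead of the robot, y to its left, z up, the work surface at z = 0. Lengths are in mm, angles in degrees, forces in N, time in s.
With the tool pointing down it reaches from about 350 to 925 mm from the base axis. Payload 6.4 kg.
Tool frame: the origin (TCP) lies midway between the tips of the shut fingers; the grasp point (between the pads) lies 19 mm behind it (env.hold_point_z is the distance from the TCP to the grasp point, in mm); z points along the fingers, y is the line along which they close (so a half turn about z gives the same grasp; the last joint's range is limited). The gripper opens to 94 mm and grips with 3 to 60 N. Pads are 16 mm wide; open, the fingers measure 119 mm over their backs; the gripper's body (75 mm by 177 mm) begins 78 mm behind the grasp point.
Start: joints at [61.358, 14.043, 89.255, -0, 76.702, -9.975], TCP at [208.041, 615.819, 205.455] pointing down, gripper open.
Joint ranges: [-179.41, 179.41], [-58.25, 129.5], [7.25, 145.43], [-54.29, 234.29], [11.92, 165.04], [-157.13, 157.13]. Speed limits (degrees/s): [147.25, 147.25, 180, 180, 180, 180].

INTERFACE

Orientations are given as [roll, pitch, yaw] about the fixed x, y, z axes, in that order (R = Rz(yaw) Ry(pitch) Rx(roll)).
In Python, from rig import env, optics gives the robot as it stands.
- The arm moves only by the tool move_arm, never from a script. Its argument "series" is one flat list of numbers, 7 for each row, row after row: the gripper's target within -1 to 1 (fully open at 1, half-way at 0, shut at -1), then the shift along the tool's x, y, z in m, then the turn, a rotation vector about the tool's x, y, z in degrees. In form: [fingers, x, y, z, ax, ay, az, fingers, x, y, z, ax, ay, az, ...]. A call has 1 to 8 rows; each row is the pose to reach, as a shift and turn from the pose commanded when the call began, along the tool's axes at that moment; what a row does not reach only later rows make up. A row lasts 1/8 s, in which the tool goes at most 62.5 mm and 10.7 degrees, less where a joint would pass 70% of its speed; a pose out of reach is approached as far as the arm can. A call with a gripper value outside its range is refused whole. The fingers move at their own pace and stop on an object; the grip force is fixed at half the most. Time passes only in rows, so rows that repeat a pose let the fingers close. It gives the time, the measured TCP pose, the force, the opening and the grip force at its end, in the units of the state.
- env.get_state(): the state, without advancing time (a new reading comes with each control period).
- optics.get_image(name): name is "scene" or "top" or "wrist"; returns a dict with "img" (400x640x3 uint8, red, green, blue), "fx", "fy", "cx", "cy" (pixels), "extrinsics" (4x4, takes a point from camera to world coordinates). Camera axes: x right, y down, z forward; pixel columns grow to the right and rows downward; lengths in mm; the calibration is good to about 2 mm. A picture is of the moment at which its call begins. There is no depth.
- env.finish_job(): hands the job in; it is judged then, once.
The state is a dict: "t": time; "joints": joint angles; "qd": joint speeds; "effort": joint torques, N m; "tool_pos": TCP position; "tcp_rot": TCP orientation; "contact_force": force on the tool from outside, world axes, zero at the start; "ft_torque": the same for the moment, N m; "width": finger opening in mm; "gripper_force": force on a finger pad.
Only numpy, scipy, OpenCV 4.12 (cv2) and the standard library are available. Lean on these libraries where they do the work, as an engineer would, in place of code of your own. Each camera call takes 0.05 s, during which the arm holds its last target. There are 200 camera calls.

## Working session

There is one attempt and no reset: what is moved stays moved. The work goes in short steps, Python scripts to look and compute and a tool call to move; the robot and the scene stay as the last step left them, time stands still between calls to the robot, and variables do not carry over. Pictures are saved under pics/ and viewed, at most 10 in all, crops included, and the job is handed in when it is done.

Besides the shell and the picture viewer there is one more tool, called after ">>>" as name(argument=value, ...) on one line, values as JSON. move_arm: Moves the arm, as the interface text tells. Its arguments: {"type":"object","properties":{"series":{"type":"array","items":{"type":"number"}}},"required":["series"]}

```bash
mkdir -p pics; python3 - <<'E'
from rig import env, optics
import cv2, numpy as np
for n in ("top","scene"):
    d=optics.get_image(n); cv2.imwrite(f"pics/{n}0.png",d["img"][...,::-1])
    print(n,d["fx"],d["fy"],d["cx"],d["cy"],np.round(d["extrinsics"],4).tolist())
s=env.get_state(); print(s)
E
```

```text
top 407.10158634336284 407.10158634336284 318.06035944445296 194.79711691516616 [[0.0009, -0.991, 0.1337, 355.8886], [-1.0, -0.0013, -0.0032, 125.7721], [0.0033, -0.1337, -0.991, 1134.1363], [0.0, 0.0, 0.0, 1.0]]
scene 364.1321839816473 364.1321839816473 316.8070771394036 195.39798422961525 [[0.634, 0.4502, -0.6288, 1018.1374], [0.7732, -0.3833, 0.5052, -336.3823], [-0.0136, -0.8065, -0.5911, 592.5927], [0.0, 0.0, 0.0, 1.0]]
{'t': 0.1, 'joints': array([ 6.13591174e+01,  1.40794037e+01,  8.93153436e+01, -9.61011664e-04,
        7.67022731e+01, -9.97579531e+00]), 'qd': array([-0.01662123, -0.12399296, -0.1883028 , -0.05253503,  0.06112569,
        0.12311498]), 'effort': array([ 3.25544988e-04, -4.16909802e+01, -3.15526700e+01,  6.86935172e-02,
        3.09409888e-02, -6.51438472e-05]), 'tool_pos': array([207.7728178 , 615.34364153, 204.4877607 ]), 'tcp_rot': array([-1.79904285e+02, -1.58862970e-02,  1.61335121e+02]), 'contact_force': array([ 0.06649269, -0.0094113 , -0.30289659]), 'ft_torque': array([-0.01877609, -0.03076657, -0.02315458]), 'gripper_force': 0.0, 'width': 94.23681497183121}
```

View pics/top0.png

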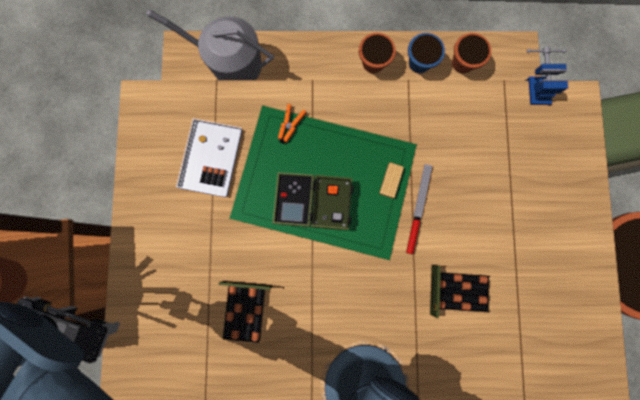

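View pics/scene0.png

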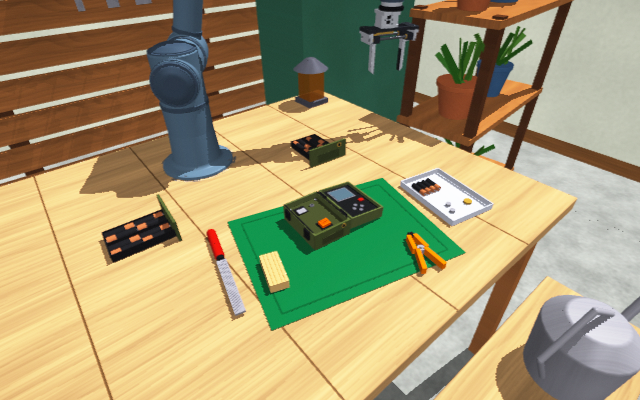

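The top view shows the trail camera at about (315,200), with its orange button at (333,189). Its +x end points up in the image, which is about world +x, and the door is on the left (+y). The two bare trays on the bench at (245,312) and (465,290) are decoys. The clamp is at (290,123), the offcut at (391,180) and the file at (420,210).

```bash
cat > h.py <<'E'
from rig import env, optics
import cv2, numpy as np
def ray(d,u,v,z):
    E=d["extrinsics"]; r=E[:3,:3]@np.array([(u-d["cx"])/d["fx"],(v-d["cy"])/d["fy"],1.]); o=E[:3,3]
    return o+r*(z-o[2])/r[2]
def orange(d,box=None):
    h=cv2.cvtColor(d["img"],cv2.COLOR_RGB2HSV); m=cv2.inRange(h,(5,180,150),(18,255,255))
    n,l,s,c=cv2.connectedComponentsWithStats(m)
    return [(s[i].tolist(),c[i].round(1)) for i in range(1,n) if s[i][4]>15],l
E
python3 - <<'E'
from h import *
for n in ("top","scene"):
    d=optics.get_image(n)
    for s,c in orange(d)[0]: print(n,s,c,ray(d,*c,40).round(1))
    if n=="top": cv2.imwrite("pics/topc.png",cv2.resize(d["img"][160:245,255:375,::-1],None,fx=6,fy=6,interpolation=cv2.INTER_CUBIC))
E
```

```text
top [278, 104, 13, 35, 137] [284.5 121.2] [709.8 215.7  40. ]
top [284, 110, 22, 31, 137] [293.6 124.8] [699.5 190.4  40. ]
top [328, 186, 10, 8, 70] [332.2 189.3] [518.7  83.9  40. ]
scene [318, 218, 13, 10, 82] [324.2 222.1] [523.   82.2  40. ]
scene [407, 234, 39, 40, 306] [424.9 254.2] [737.9 176.2  40. ]
```

View pics/topc.png

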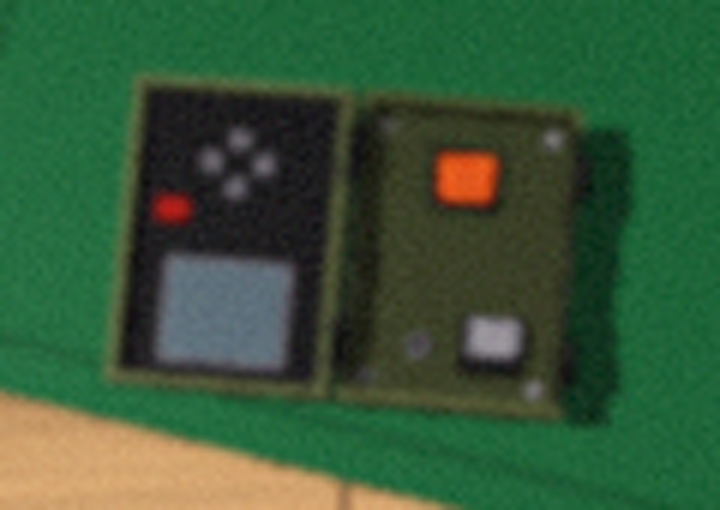

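The crop shows the button at (467,180). The shell's front edge runs from (350,95) to (580,115), so the camera yaw is about -5°. The button is near world (520,83). I'll move above it for a wrist view.

>>> move_arm(series=[0.15,-0.05,-0.04,0,0,0,9,0.15,-0.1,-0.08,0,0,0,18,0.15,-0.15,-0.12,0,0,0,27,0.15,-0.2,-0.16,0,0,0,36,0.15,-0.25,-0.2,0,0,0,45,0.15,-0.3,-0.24,0,0,0,54,0.15,-0.35,-0.28,0,0,0,63,0.15,-0.4,-0.32,0,0,0,72])

```text
t: 1.2
tool_pos: [478.7, 193.1, 205.6]
tcp_rot: [180.0, -0.0, 89.0]
contact_force: [1.1, -0.3, -0.2]
width: 54.3
gripper_force: 0.0
```

```bash
cat >> h.py <<'E'
from scipy.spatial.transform import Rotation as Ro
def togo(p,yaw):
    s=env.get_state(); R=Ro.from_euler('xyz',s["tcp_rot"],degrees=True)
    T=Ro.from_euler('xyz',[180,0,yaw],degrees=True)
    print("t",s["t"],"pos",s["tool_pos"].round(1),"rot",s["tcp_rot"].round(2),"F",s["contact_force"].round(1),"w",s["width"])
    print("shift",R.inv().apply(np.array(p)-s["tool_pos"]).round(1),"turn",(R.inv()*T).as_rotvec(degrees=True).round(2))
E
python3 -c "
from h import *
togo([553,80,205],85)"
```

```text
t 1.2 pos [478.7 193.1 205.6] rot [ 1.7997e+02 -1.0000e-02  8.9030e+01] F [ 1.1 -0.3 -0.2] w 54.27416559507614
shift [-111.8   76.2    0.6] turn [ 0.03 -0.01  4.03]
```

>>> move_arm(series=[0.15,-0.055,0.038,0,0,0,2,0.15,-0.112,0.076,0,0,0,4,0.15,-0.112,0.076,0,0,0,4,0.15,-0.112,0.076,0,0,0,4])

```text
t: 1.7
tool_pos: [552.5, 82.0, 205.1]
tcp_rot: [-179.9, -0.0, 85.3]
contact_force: [0.0, 0.8, 0.3]
width: 54.2
gripper_force: 0.0
```

```bash
python3 - <<'E'
from h import *
togo([553,80,205],85)
d=optics.get_image("wrist"); cv2.imwrite("pics/w1.png",d["img"][...,::-1])
print(d["extrinsics"].round(3).tolist(),d["fx"],d["cx"],d["cy"])
for s,c in orange(d)[0]: print(s,c,ray(d,*c,40).round(1))
E
```

```text
t 1.7 pos [552.5  82.  205.1] rot [-1.7995e+02 -2.0000e-02  8.5290e+01] F [0.  0.8 0.3] w 54.17832816011633
shift [-1.9  0.7  0.1] turn [-0.05 -0.02  0.29]
[[0.997, -0.079, -0.024, 559.19], [-0.083, -0.957, -0.28, 163.901], [-0.001, 0.281, -0.96, 384.49], [0.0, 0.0, 0.0, 1.0]] 310.4580372240435 315.2599148075424 196.1599425711241
[413, 26, 95, 28, 1019] [459.3  40.8] [708.8 214.1  40. ]
[406, 41, 83, 55, 992] [446.5  66.3] [696.8 191.2  40. ]
[278, 170, 19, 22, 397] [287.1 180.5] [520.1  84.7  40. ]
```

View pics/w1.png

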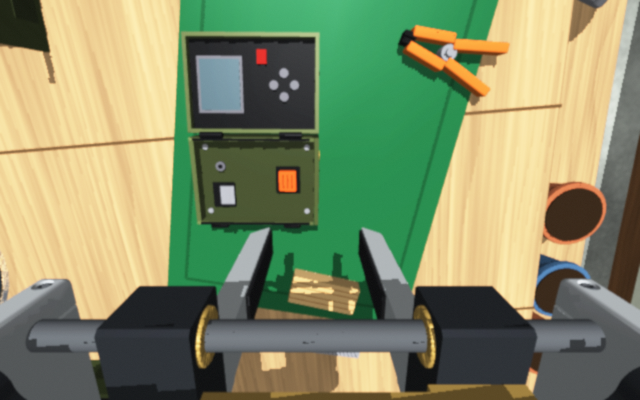

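The wrist view shows the button at (287,180). The end cap is the shell's right edge, near column 317 over rows 138–225, with only clear mat beyond it. I'll fit that edge for the yaw and the cap position.

```bash
python3 - <<'E'
from h import *
P=[]
for k in range(3):
    d=optics.get_image("wrist")
    h=cv2.cvtColor(cv2.GaussianBlur(d["img"],(3,3),0),cv2.COLOR_RGB2HSV)
    g=cv2.inRange(h,(55,80,0),(90,255,255))
    for r0,r1 in((40,126),(148,215)):
        e=np.array([(290+np.argmax(g[v,290:345]>0)-.5,v) for v in range(r0,r1)])
        p=np.array([ray(d,u,v,47)[:2] for u,v in e])
        vx,vy,x0,y0=cv2.fitLine(p.astype(np.float32),cv2.DIST_HUBER,0,.1,.01).ravel()
        yaw=np.degrees(np.arctan2(vy,vx))-90
        print(r0,"yaw",yaw%180-180,"pt",x0,y0)
        e=np.array(e)[::12]; 
    # door far edge (y=+156)
    e=np.array([(u,15+np.argmax(g[15:60,u]==0)-.5) for u in range(200,305)])
    p=np.array([ray(d,u,v,47)[:2] for u,v in e]).astype(np.float32)
    vx,vy,x0,y0=cv2.fitLine(p,cv2.DIST_HUBER,0,.1,.01).ravel(); print("door yaw",np.degrees(np.arctan2(vy,vx)),x0,y0)
    m=[c for s,c in orange(d)[0] if s[1]>140][0]; b=ray(d,*m,40); print("btn",b.round(1))
    P.append(b)
E
```

```text
40 yaw -5.4517365 pt 563.5662 181.90446
148 yaw -6.150543 pt 555.0578 80.65002
door yaw -4.683731 501.63745 238.27847
btn [520.1  85.   40. ]
40 yaw -5.2588196 pt 565.1912 199.5364
148 yaw -5.9601746 pt 555.33545 83.37074
door yaw -5.3413615 501.79932 238.27927
btn [519.9  84.7  40. ]
40 yaw -4.768524 pt 564.5073 191.33722
148 yaw -5.688843 pt 556.0406 90.931274
door yaw -5.253803 493.8852 239.02664
btn [519.9  84.8  40. ]
```

>>> move_arm(series=[0.15,0,0,0.04,0,0,0.6,0.15,0,0,0.08,0,0,0.6,0.15,0,0,0.12,0,0,0.6,0.15,0,0,0.15,0,0,0.6,0.15,0,0,0.15,0,0,0.6,0.15,0,0,0.15,0,0,0.6])

```text
t: 2.65
tool_pos: [553.4, 82.7, 56.9]
tcp_rot: [179.9, -0.0, 84.8]
contact_force: [0.6, -0.3, -0.3]
width: 53.9
gripper_force: 0.0
```

```bash
python3 - <<'E'
from h import *
togo([552.3,81.8,33],84.7)
d=optics.get_image("wrist"); cv2.imwrite("pics/w2.png",cv2.resize(d["img"][60:330,170:470,::-1],None,fx=2.2,fy=2.2))
for s,c in orange(d)[0]: print(s,c,ray(d,*c,40).round(1))
d=optics.get_image("scene"); cv2.imwrite("pics/s2.png",cv2.resize(d["img"][120:280,230:450,::-1],None,fx=3.5,fy=3.5))
E
```

```text
t 2.65 pos [553.4  82.7  56.9] rot [ 1.7988e+02 -1.0000e-02  8.4790e+01] F [ 0.6 -0.3 -0.3] w 53.94778035290454
shift [-1.  -1.1 23.9] turn [ 0.12 -0.01  0.09]
[464, 0, 138, 88, 982] [535.5  43.2] [690.4 187.2  40. ]
[491, 0, 42, 28, 68] [509.6  11.9] [674.2 204.8  40. ]
[552, 0, 88, 14, 658] [598.3   6.6] [723.5 202.9  40. ]
[549, 26, 12, 10, 23] [554.4  29.7] [700.4 193.3  40. ]
[251, 214, 32, 36, 643] [269.5 226.5] [522.7  88.9  40. ]
```

View pics/w2.png

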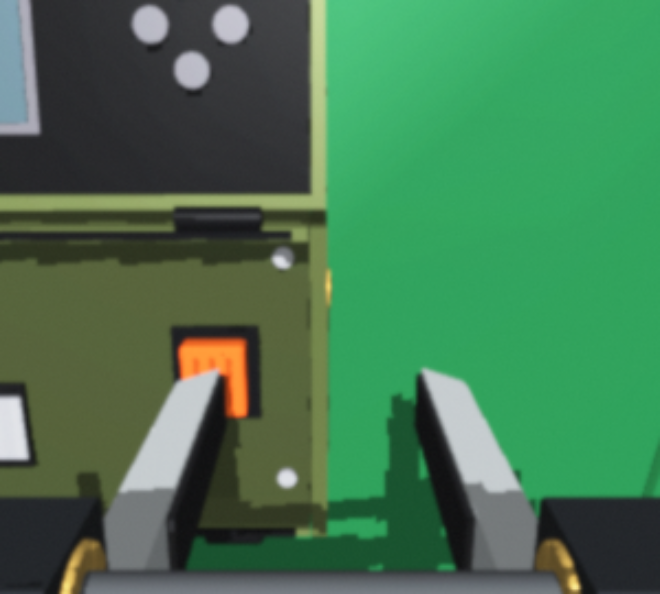

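View pics/s2.png

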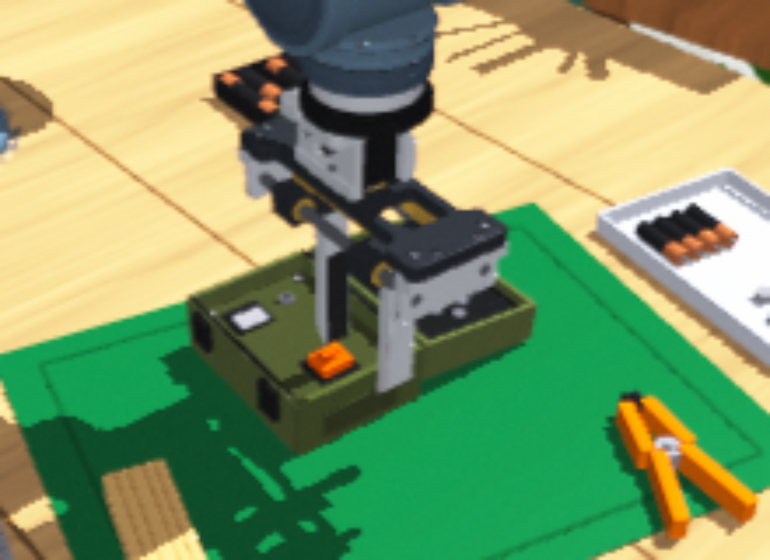

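The left finger is over the button, with its inner edge about 5 mm past the centre at crop column ~222. The right finger is over the mat, clear of the cap edge at column ~325. I'll lower to just above the button.

>>> move_arm(series=[0.15,-0.001,-0.001,0.006,0,0,0,0.15,-0.001,-0.001,0.012,0,0,0,0.15,-0.001,-0.001,0.012,0,0,0,0.15,-0.001,-0.001,0.012,0,0,0])

```text
t: 3.25
tool_pos: [551.5, 81.1, 43.4]
tcp_rot: [-180.0, 0.0, 84.7]
contact_force: [-0.2, 0.6, -0.1]
width: 54.0
gripper_force: 0.0
```

>>> move_arm(series=[0.15,0.0005,0.001,0.003,0,0,0,0.15,0.0005,0.001,0.006,0,0,0,0.15,0.0005,0.001,0.009,0,0,0,0.15,0.0005,0.001,0.01,0,0,0,0.15,0.0005,0.001,0.01,0,0,0,0.15,0.0005,0.001,0.01,0,0,0])

```text
t: 4.0
tool_pos: [554.2, 81.4, 34.7]
tcp_rot: [179.8, -0.0, 84.7]
contact_force: [1.1, -0.7, 5.9]
width: 54.1
gripper_force: 4.3
```

```bash
python3 - <<'E'
from h import *
togo([552.3,81.8,33],84.7)
d=optics.get_image("wrist"); cv2.imwrite("pics/w3.png",cv2.resize(d["img"][60:330,170:470,::-1],None,fx=2.2,fy=2.2))
d=optics.get_image("scene"); cv2.imwrite("pics/s3.png",cv2.resize(d["img"][120:280,230:450,::-1],None,fx=3.5,fy=3.5))
E
```

```text
t 4.0 pos [554.2  81.4  34.7] rot [179.81  -0.    84.73] F [ 1.1 -0.7  5.9] w 54.05121562862085
shift [ 0.2 -2.   1.7] turn [ 0.19 -0.    0.03]
```

View pics/w3.png

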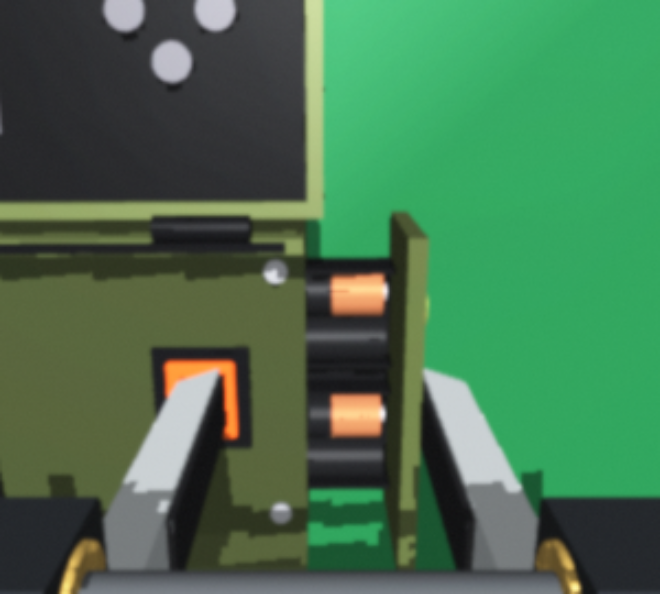

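View pics/s3.png

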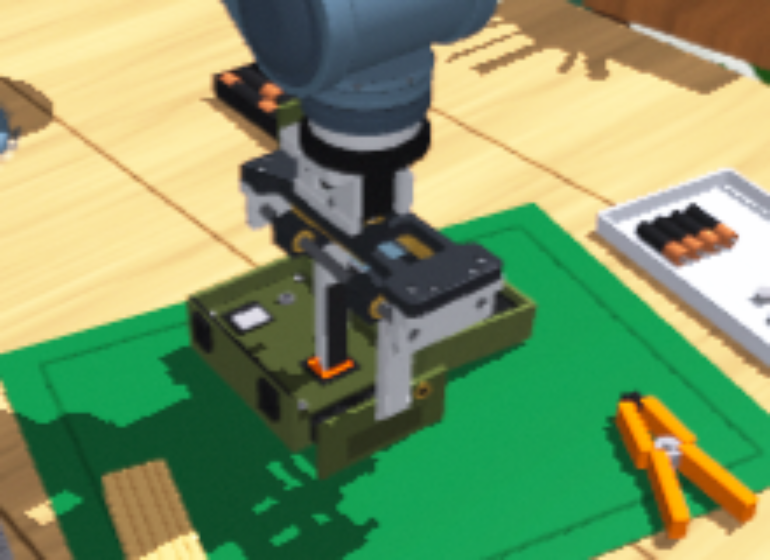

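The tray is out and resting on the right finger: crop columns 305–425 show about 25 mm of it. The button is down under the left finger. Next I'll press slightly deeper for margin and trim 1 mm inward.

>>> move_arm(series=[0.15,0,-0.0005,0.001,0,0,0,0.15,0,-0.001,0.002,0,0,0,0.15,0,-0.001,0.003,0,0,0,0.15,0,-0.001,0.003,0,0,0,0.15,0,-0.001,0.003,0,0,0,0.15,0,-0.001,0.003,0,0,0,0.15,0,-0.001,0.003,0,0,0,0.15,0,-0.001,0.003,0,0,0])

```text
t: 5.1
tool_pos: [554.4, 81.5, 34.0]
tcp_rot: [179.7, -0.0, 84.7]
contact_force: [-1.9, -0.2, 17.6]
width: 54.1
gripper_force: 10.9
```

```bash
python3 - <<'E'
from h import *
togo([552.3,81.8,33],84.7)
d=optics.get_image("wrist"); cv2.imwrite("pics/w4.png",cv2.resize(d["img"][60:330,170:470,::-1],None,fx=2.2,fy=2.2))
E
```

```text
t 5.1 pos [554.4  81.5  34. ] rot [179.73  -0.    84.74] F [-1.9 -0.2 17.6] w 54.1310603885681
shift [ 0.1 -2.1  1. ] turn [ 0.27 -0.    0.04]
```

View pics/w4.png

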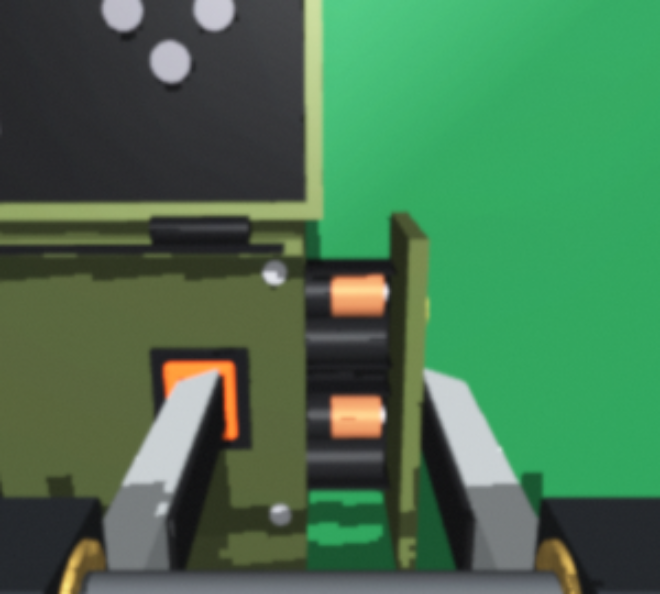

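The button is bottomed, with the TCP at z 34.0 and 17.6 N. The cap is steady against the right finger at about 26 mm out, so I'm handing in.

```bash
python3 -c "
from rig import env
print(env.finish_job())"
```

```text
the job is handed in; nothing more can be done
None
```

I handed in the job with one finger holding the eject button fully down and the other stopping the tray at about 26 mm out; nothing was pinched or lifted, and the arm kept clear of the file, clamp and offcut.

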